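Close the gas port and torque its clamp

TASK

Close the gas port: set the white keyhole plate down over the two screw heads on the grey block, slide it fully home so that its red-striped end goes under the blue claw, and let go of it. Then turn the red click wrench clockwise (seen from above) until its handle breaks over, stop there without driving it on to its dead stop, and let the handle spring straight again and leave it. Leave the jar, the steel vessel and the screwdriver where they are.

Things in the scene. Friction and masses are not known exactly. Their poses are not given: they have to be found in the camera images.
- block: Fixed grey-painted gas port block on the bench, 90 mm (its x) by 290 mm (its y), its flat top (the bed) 20 mm high; origin on the bench under the block, z up; it spans y -150 to +140 mm. Two screws stand on its centre line (x = 0). At its -y end stands a blue claw, 60 mm wide in x, from y -125 to -59 mm, 50 mm high; the wrench's bolt stands on it at x 0, y -100 mm.
- home (a point): Where the plate's origin must finally be: on the bed at x 0, y +12, z 20 mm of the block, with the plate's axes along the block's. The ends of the slots stop the plate there when slid towards the block's -y. The plate goes down over the heads 20 mm before that (y +32 mm).
- screw_near_claw (a point): Centre of the top of the shoulder screw at block y -21 mm, 37 mm above the bench: shank 9 mm thick, domed head 20 mm across, its underside 10 mm above the bed, its top 17 mm above the bed.
- screw_far (a point): Centre of the top of the other, equal screw at block y +69 mm.
- claw_lip (a point): Lower edge of the claw's lip, where the plate goes under: the lip overhangs the bed from block y -79 to -59 mm (this point), 12 mm clear above the bed. When home, the plate's end is 9 mm under it.
- plate: Loose white cover plate, 56 mm (its x) by 160 mm (its y) by 6 mm, about 0.2 kg; origin at the centre of its underside, z up. A red stripe marks its -y end, which goes under the claw. Upright blue grip rib at the centre on top: 14 mm thick in x, 40 mm long in y, up to 48 mm above the underside. Starts flat on the bench, to the robot's left of the block.
- hole_near_stripe (a point): Centre of the wide part of a keyhole, at plate y -53 mm, on the top face: 26 mm across, with a slot 12 mm wide running from it towards the plate's +y for 20 mm of travel.
- hole_far (a point): Centre of the wide part of the other, equal keyhole, at plate y +37 mm.
- bolt_axis (a point): Point on the vertical axis of the clamp bolt, on which the click wrench stays mounted, at the wrench's middle height, 81 mm above the bench. Its orientation means nothing.
- grip (a point): Middle of the wrench's red grip (100 mm long, 22 wide, 26 tall, level), 155 mm from the bolt axis, 81 mm above the bench; x axis along the handle, away from the bolt. Turns clockwise from above with about 2 N drag here for an unknown 0.3 to 1.0 rad until the bolt seats; then at 12 to 14 N sideways the handle breaks over. Its ratchet turns back with the same drag, not loosening the bolt.
- handle (a joint): Fold of the wrench handle at its break-over hinge, 55 mm from the bolt axis and 100 mm from the grip's middle, in rad: 0 straight, grows as it breaks over clockwise. A spring keeps it straight up to the set torque, then yields at almost constant force, and straightens it when unloaded. Broken over from 0.12; dead stop at 0.36, counted as driven to it from 0.31.
- pellet_jar: Amber jar with a white cap, 60 mm across, 85 mm tall, standing at the side; origin at the centre of its foot. Leave alone.
- vessel: Steel pressure vessel, 68 mm across at the collar, 125 mm tall, standing at the side; origin at the centre of its foot. Leave alone.
- screwdriver: Yellow-handled screwdriver, 160 mm long, lying beyond the block; origin under its middle. Leave alone.
Things that resemble listed ones, but are neither listed nor needed, are in the scene too. What is shaped like the plate but turquoise is not meant.

How it is judged:
On the way, in this order (a step that is already met when the one before it is completed fails the run):
1. the plate is locked fully home on the two screws, flat on the block, and let go (x of plate in the frame of block between -0.004 and 0.004 m and y of plate in the frame of block between 0.007 and 0.0165 m and z of plate in the frame of block between 0.017 and 0.0235 m and angle between the y axis of plate and the y axis of block, either way round below 0.08 rad and angle between plate's own z axis and vertical below 0.04 rad and contact force between the fingers and plate below 0.3 N), for 0.2 s.
2. the wrench handle has broken over (fold above 0.12 rad) with the plate home (x of plate in the frame of block between -0.004 and 0.004 m and y of plate in the frame of block between 0.007 and 0.0165 m and z of plate in the frame of block between 0.017 and 0.0235 m and angle between the y axis of plate and the y axis of block, either way round below 0.08 rad and angle between plate's own z axis and vertical below 0.04 rad and value of joint handle above 0.12 rad), for 0.05 s.
At the end, for the whole second after the job is handed in: Plate locked home, released and still: origin in block frame |x| < 4 mm, y 7 to 16.5 mm, z 17 to 23.5 mm, y axes within 0.08 rad, tilt under 0.04 rad; wrench handle straight again (fold under 0.05 rad) after breaking over (all of step 1 and linear speed of plate below 0.01 m/s and value of joint handle below 0.05 rad); the robot touches nothing.
It fails at once if the wrench is driven on to its dead stop after breaking over (fold above 0.31 rad) (value of joint handle above 0.31 rad).
It fails at once if the pellet jar is shifted by more than 40 mm (distance of pellet_jar from where it was at the start of the episode above 0.04 m).
It fails at once if the vessel is shifted by more than 40 mm (distance of vessel from where it was at the start of the episode above 0.04 m).
It fails at once if the screwdriver is shifted by more than 40 mm (distance of screwdriver from where it was at the start of the episode above 0.04 m).
It also fails if it takes over 61 s, if anything falls off the work surface, if the arm or the gripper's body presses on something with over 40 N, if the wrist force passes 120 N, or if a joint passes its speed limit or range.

ROBOT

A 7-joint arm with a two-finger parallel gripper is mounted at the origin on the work surface. World frame = base frame: x ahead of the robot, y to its left, z up, the work surface at z = 0. Lengths are in m, angles in rad, forces in N, time in s.
With the tool pointing down it reaches from about 0.4 to 0.85 m from the base axis. Payload 10.4 kg.
Tool frame: the origin (TCP) lies midway between the tips of the shut fingers; the grasp point (between the pads) lies 19 mm behind it; z points along the fingers, y is the line along which they close (so a half turn about z gives the same grasp; the last joint's range is limited). The gripper opens to 87 mm and grips with 3 to 60 N. Pads are 19 mm wide; open, the fingers measure 117 mm over their backs; the gripper's body (75 mm by 190 mm) begins 51 mm behind the grasp point.
Start: joints at [1.291, 0.332, -0.065, 1.46, 0.022, 1.35, -0.088], TCP at [0.159, -0.605, 0.223] pointing down, gripper open.
Joint ranges: [-2.6, 2.6], [-0.5, 2.12], [-1.47, 1.34], [0.16, 2.42], [-1.27, 4.41], [0.06, 2.06], [-2.6, 2.6]. Speed limits (rad/s): [2.22, 2.22, 2.79, 2.79, 3.14, 3.14, 3.14].

INTERFACE

Orientations are given as a unit quaternion [x, y, z, w].
In Python, from bench import r gives the robot as it stands.
- The arm moves only by the tool arm_command, never from a script. Its arguments are lists of equal length, an entry for each row: "xyz": the shift along the world's x, y, z in m, a list of three; "rot": the turn, a rotation vector about the world's x, y, z in rad, a list of three. In form: {"xyz": [[tx, ty, tz], ...], "rot": [[ax, ay, az], ...]}. A call has 1 to 20 rows; each row is the pose to reach, as a shift and turn from the pose commanded when the call began; what a row does not reach only later rows make up. A row lasts 1/12 s, in which the tool goes at most 41.7 mm and 7.16 degrees, less where a joint would pass 70% of its speed; a pose out of reach is approached as far as the arm can. A call with a gripper value outside its range is refused whole. "grip" is the opening, from 0 (shut) to 1 (fully open), set as the call begins (left out, the last holds). The fingers move at their own pace and stop on an object; "squeeze" is the grip in N (left out, the last holds). Time passes only in rows, so rows that repeat a pose let the fingers close. It gives the time, the measured TCP pose, the force, the opening and the grip force at its end, in the units of the state.
- r.read_state(): the state, without advancing time (a new reading comes with each control period).
- r.camera(name): name is "scene" or "side" or "wrist"; returns the picture (400x640x3 uint8, red, green, blue); there is no depth.
- r.camera_model(name): a dict with "fx", "fy", "cx", "cy" (pixels), "T" (4x4, takes a point from camera to world coordinates). Camera axes: x right, y up, looking along -z (the intrinsics and any distortion apply to the point x, -y, -z); pixel columns grow to the right and rows downward; lengths in m; the calibration is good to about 2 mm. A picture is of the moment at which its call begins: read the wrist's pose just before it. camera_model takes no time and is no camera call; for the wrist camera it gives the pose at the moment of the call.
- r.close_job(): hands the job in; it is judged then, once.
Trained networks look in the newest picture that a camera, given by its name, has taken for a name from the list of things; names that differ only in an ending like _2 or _b are one class to them, and where a whole thing is asked for, a point or a joint stands for the part that bears it (a point fixed in the world has none). Each returns a list of dicts, best first, with "conf" (0 to 1); they miss things now and then, are a little off and sometimes report something else, mostly with a low value. They report only what shows in the picture. A call takes as long as a camera call. They do not tell look-alikes from the thing itself.
- r.look_for(label, camera): "at" ([x, y, z] in m, in the coordinates of the camera as it stood for that picture, good to about 4 mm: the middle of the surface that is visible of it).
- r.spot_point(label, camera): "at" ([x, y, z] in m, in the coordinates of the camera as it stood for that picture, good to about 4 mm: a listed point, or the origin of a listed thing).
The state is a dict: "time": time; "joint_positions": joint angles; "joint_vel": joint speeds; "joint_torque": joint torques, N m; "ee_pos": TCP position; "eef_rot": TCP orientation; "ft_force": force on the tool from outside, world axes, zero at the start; "torque": the same for the moment, N m; "width": finger opening in m; "grip_force": force on a finger pad.
Only numpy, scipy, OpenCV 4.12 (cv2) and the standard library are available. Lean on these libraries where they do the work, as an engineer would, in place of code of your own. Each camera call takes 0.05 s, during which the arm holds its last target. There are 200 camera calls.

## Working session

There is one attempt and no reset: what is moved stays moved. The work goes in short steps, Python scripts to look and compute and a tool call to move; the robot and the scene stay as the last step left them, time stands still between calls to the robot, and variables do not carry over. Pictures are saved under pics/ and viewed, at most 10 in all, crops included, and the job is handed in when it is done.

Besides the shell and the picture viewer there is one more tool, called after "Emit:" in YAML: its name, and indented under it one key for each argument. arm_command: Moves the arm, as the interface text tells. Its arguments: {"type":"object","properties":{"xyz":{"type":"array"},"rot":{"type":"array"},"grip":{"type":"number"},"squeeze":{"type":"number"}},"required":["xyz","rot"]}

```bash
mkdir -p pics; ls; cat > h.py <<'E'
from bench import r
import numpy as np, cv2
def snap(c,f=None):
    im=r.camera(c)
    if f: cv2.imwrite('pics/'+f,im[:,:,::-1])
    return im
def w(c,p,m=None):
    T=np.array((m or r.camera_model(c))["T"]); return (T@np.r_[p,1])[:3]
def px(c,p):
    m=r.camera_model(c);T=np.linalg.inv(np.array(m["T"]));q=T@np.r_[p,1]
    return np.round([m['cx']+m['fx']*q[0]/-q[2], m['cy']+m['fy']*-q[1]/-q[2]]).astype(int)
def find(c,labels,fn='spot_point',n=3):
    for l in labels:
        for d in getattr(r,fn)(l,c)[:n]:
            p=w(c,d['at']); print(c,l,round(d['conf'],2),np.round(p,4),px(c,p))
E
python3 - <<'E'
from h import *
print(r.camera_model('scene'))
L=['block','home','screw_near_claw','screw_far','claw_lip','plate','hole_near_stripe','hole_far','bolt_axis','grip']
for c in ['scene','side']:
    snap(c,c+'0.png'); find(c,L)
print(r.read_state())
E
```

```text
pics
{'fx': 407.93493322590825, 'fy': 407.93493322590825, 'cx': 323.6023451489327, 'cy': 193.79257824498302, 'T': array([[-0.12277095, -0.70624577,  0.69724042,  1.37770176],
       [ 0.99242686, -0.08451519,  0.08914098,  0.09338274],
       [-0.00402803,  0.70290405,  0.71127328,  0.95846934],
       [ 0.        ,  0.        ,  0.        ,  1.        ]])}
scene block 0.81 [ 0.622  -0.0946 -0.0008] [294 235]
scene home 0.97 [ 0.6237 -0.0809  0.0215] [298 231]
scene screw_near_claw 0.86 [ 0.6173 -0.1156  0.0362] [286 225]
scene screw_near_claw 0.46 [ 6.183e-01 -9.510e-02  1.000e-04] [294 234]
scene screw_far 0.55 [ 0.6257 -0.0256  0.0331] [316 231]
scene claw_lip 0.65 [ 0.6135 -0.1549  0.0306] [274 225]
scene plate 0.84 [0.2979 0.3252 0.0009] [429 174]
scene plate 0.75 [0.4793 0.2997 0.0011] [425 211]
scene plate 0.62 [0.4377 0.086  0.0009] [358 196]
scene hole_near_stripe 0.72 [0.4559 0.2518 0.0089] [409 203]
scene hole_near_stripe 0.68 [0.2433 0.3012 0.0104] [422 161]
scene hole_near_stripe 0.64 [0.3886 0.0865 0.0114] [359 184]
scene hole_far 0.83 [0.4777 0.0825 0.011 ] [356 203]
s
[... 1396 characters left out ...]
1303,  0.3321755 , -0.06470245,  1.46010907,  0.02160012,
        1.34988804, -0.08851691]), 'joint_vel': array([-9.94066805e-05,  5.27248497e-04,  2.16566576e-03,  2.06538983e-03,
        1.43304929e-04, -1.83483079e-03,  2.06765741e-03]), 'joint_torque': array([-2.80397089e-04, -6.23039603e+01,  2.41344015e-02, -3.90127516e+01,
       -6.13538269e-02,  3.13204655e-02,  5.55414385e-05]), 'ee_pos': array([ 0.15875665, -0.60452418,  0.2225865 ]), 'eef_rot': array([9.91769819e-01, 1.28033679e-01, 1.75965905e-05, 5.50777323e-05]), 'ft_force': array([-0.63740424,  0.64299615, -0.94060345]), 'torque': array([ 0.05727841,  0.00095651, -0.02478918]), 'grip_force': 0.0, 'width': 0.08699569194703415}
```

```bash
python3 - <<'E'
import cv2
a=cv2.imread('pics/scene0.png')[110:310,200:480];b=cv2.imread('pics/side0.png')[110:360,200:480]
cv2.imwrite('pics/a.png',cv2.resize(a,(800,571)));cv2.imwrite('pics/b.png',cv2.resize(b,(672,600)))
E
```

```text
(no output)
```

View pics/a.png

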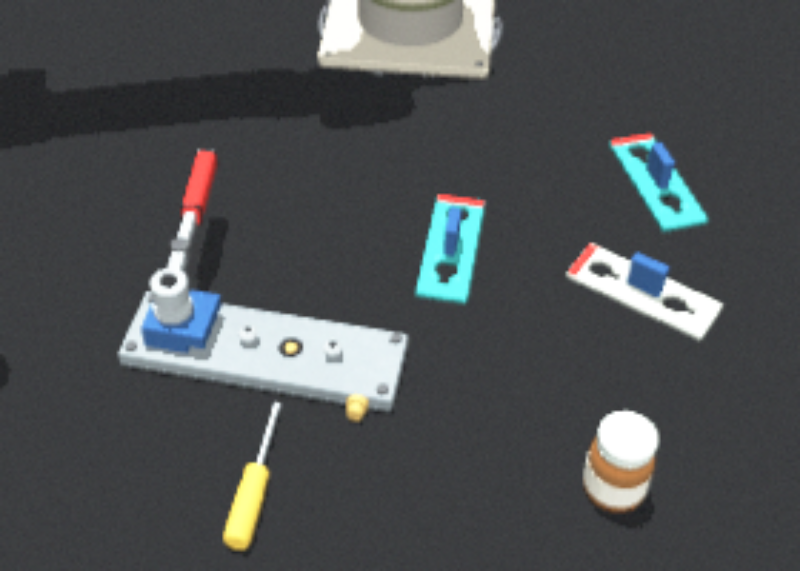

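View pics/b.png

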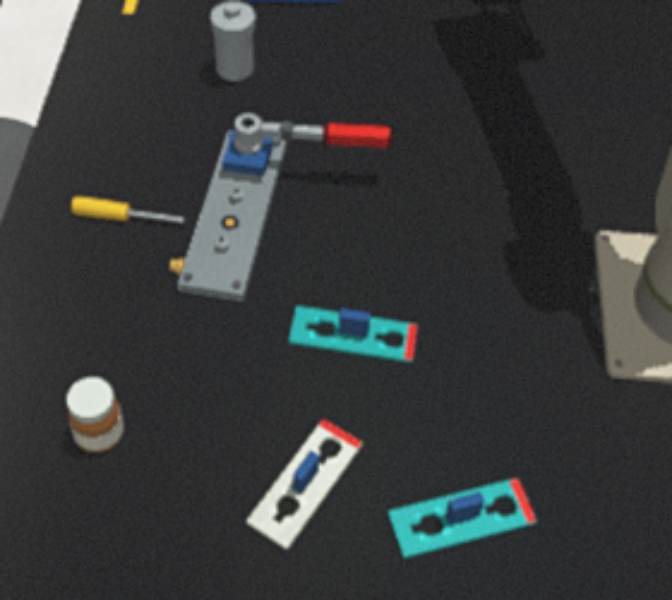

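The white plate is at scene px (425,211). The look-alikes are two turquoise plates at (358,196) and (429,174), which I leave alone. The block is at px (298,231). The wrench handle is at crop (200,185) and points towards the robot. I'll go above the white plate and check it up close with the wrist camera.

Emit:
arm_command:
  xyz:
    - [0.34,0.305,0.03]
    - [0.34,0.305,0.03]
    - [0.34,0.305,0.03]
    - [0.34,0.305,0.03]
    - [0.34,0.305,0.03]
    - [0.34,0.305,0.03]
    - [0.34,0.305,0.03]
    - [0.34,0.305,0.03]
    - [0.34,0.305,0.03]
    - [0.34,0.305,0.03]
    - [0.321,0.905,0.03]
    - [0.321,0.905,0.03]
    - [0.321,0.905,0.03]
    - [0.321,0.905,0.03]
    - [0.321,0.905,0.03]
    - [0.321,0.905,0.03]
    - [0.321,0.905,0.03]
    - [0.321,0.905,0.03]
    - [0.321,0.905,0.03]
    - [0.321,0.905,0.03]
  rot:
    - [0,0,0.1]
    - [0,0,0.2]
    - [0,0,0.3]
    - [0,0,0.4]
    - [0,0,0.5]
    - [0,0,0.6]
    - [0,0,0.7]
    - [0,0,0.8]
    - [0,0,0.87]
    - [0,0,0.87]
    - [0,0,0.87]
    - [0,0,0.87]
    - [0,0,0.87]
    - [0,0,0.87]
    - [0,0,0.87]
    - [0,0,0.87]
    - [0,0,0.87]
    - [0,0,0.87]
    - [0,0,0.87]
    - [0,0,0.87]
  grip: 0.6

```text
time: 2.77
ee_pos: [0.4755, 0.0916, 0.2521]
eef_rot: [0.846, 0.534, 0.0, 0.001]
ft_force: [1.2, -0.3, -0.0]
width: 0.0522
grip_force: 0.0
```

Emit:
arm_command:
  xyz:
    - [0.005,0.21,-0.05]
    - [0.005,0.21,-0.05]
    - [0.005,0.21,-0.05]
    - [0.005,0.21,-0.05]
    - [0.005,0.21,-0.05]
    - [0.005,0.21,-0.05]
    - [0.005,0.21,-0.05]
    - [0.005,0.21,-0.05]
  rot:
    - [0,0,0]
    - [0,0,0]
    - [0,0,0]
    - [0,0,0]
    - [0,0,0]
    - [0,0,0]
    - [0,0,0]
    - [0,0,0]

```text
time: 3.43
ee_pos: [0.4808, 0.2997, 0.2015]
eef_rot: [0.845, 0.534, -0.0, -0.0]
ft_force: [1.4, -0.9, 0.2]
width: 0.052
grip_force: 0.0
```

```bash
python3 - <<'E'
from h import *
s=r.read_state();print(s['ee_pos'],s['eef_rot'])
snap('wrist','w1.png'); find('wrist',['plate','hole_near_stripe','hole_far'])
E
```

```text
[0.48078682 0.29965635 0.20147235] [ 8.45199967e-01  5.34450110e-01 -3.05047944e-04 -5.68499862e-05]
wrist plate 0.86 [ 0.4833  0.2988 -0.0008] [322 174]
wrist plate 0.74 [0.2957 0.3283 0.002 ] [156 223]
wrist hole_near_stripe 0.93 [0.4615 0.2503 0.0065] [323 223]
wrist hole_far 0.91 [0.3404 0.3437 0.0107] [180 196]
wrist hole_far 0.75 [0.5024 0.3319 0.0034] [324 138]
```

View pics/w1.png

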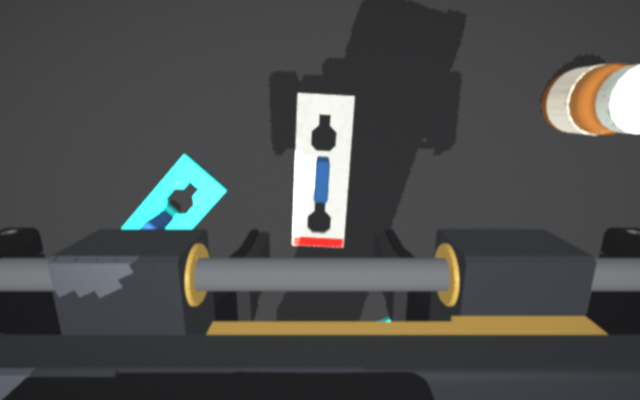

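The wrist view shows the white plate, centred at about (322,172), with its red stripe at (320,242) and holes at (323,136) and (319,220). I'll fit its outline.

```bash
cat >> h.py <<'E'
def ray(c,uv,z,m=None):
    m=m or r.camera_model(c);T=np.array(m['T']);uv=np.atleast_2d(uv).astype(float)
    d=np.c_[(uv[:,0]-m['cx'])/m['fx'],-(uv[:,1]-m['cy'])/m['fy'],-np.ones(len(uv))]@T[:3,:3].T
    return T[:3,3]+d*((z-T[2,3])/d[:,2])[:,None]
def rect(c,mask,z):
    n,l,st,_=cv2.connectedComponentsWithStats(mask.astype(np.uint8)); i=1+np.argmax(st[1:,4])
    cs,_=cv2.findContours((l==i).astype(np.uint8),cv2.RETR_EXTERNAL,cv2.CHAIN_APPROX_NONE)
    p=ray(c,cs[0][:,0],z)[:,:2]
    return cv2.minAreaRect((p*1000).astype(np.float32)), st[i]
E
python3 - <<'E'
from h import *
im=cv2.imread('pics/w1.png')[:,:,::-1].astype(int); R,G,B=im[...,0],im[...,1],im[...,2]
m=((np.minimum(R,np.minimum(G,B))>130)|((R>120)&(G<80)))
m[:, :260]=0; m[:,400:]=0; m[250:]=0
print(rect('wrist',m,.006))
print(r.camera_model('wrist')['T'])
E
```

```text
(((483.2256774902344, 299.77825927734375), (162.0549774169922, 58.82475662231445), 61.266624450683594), array([ 291,   92,   64,  154, 6704], dtype=int32))
[[ 0.90172938  0.41870993  0.1075459   0.51216197]
 [-0.43229834  0.8725069   0.22770565  0.35979741]
 [ 0.00150808 -0.25182079  0.96777271  0.36489732]
 [ 0.          0.          0.          1.        ]]
```

Emit:
arm_command:
  xyz:
    - [0.0025,0,-0.04]
    - [0.0025,0,-0.08]
    - [0.0025,0,-0.12]
    - [0.0025,0,-0.15]
    - [0.0025,0,-0.18]
    - [0.0025,0,-0.189]
    - [0.0025,0,-0.189]
    - [0.0025,0,-0.189]
  rot:
    - [0,0,-0.05]
    - [0,0,-0.05]
    - [0,0,-0.05]
    - [0,0,-0.05]
    - [0,0,-0.05]
    - [0,0,-0.05]
    - [0,0,-0.05]
    - [0,0,-0.05]

```text
time: 4.3
ee_pos: [0.4842, 0.2996, 0.014]
eef_rot: [0.859, 0.512, 0.001, 0.0]
ft_force: [0.1, 0.5, 0.8]
width: 0.0521
grip_force: 0.0
```

Emit:
arm_command:
  xyz:
    - [0,0,0]
    - [0,0,0]
    - [0,0,0]
    - [0,0,0]
    - [0,0,0]
    - [0,0,0]
  rot:
    - [0,0,0]
    - [0,0,0]
    - [0,0,0]
    - [0,0,0]
    - [0,0,0]
    - [0,0,0]
  grip: 0
  squeeze: 25

```text
time: 4.8
ee_pos: [0.4835, 0.2998, 0.0129]
eef_rot: [0.859, 0.513, 0.0, 0.0]
ft_force: [0.7, 0.1, 1.1]
width: 0.02
grip_force: 0.0
```

Emit:
arm_command:
  xyz:
    - [0,0,0]
    - [0,0,0]
    - [0,0,0]
  rot:
    - [0,0,0]
    - [0,0,0]
    - [0,0,0]

```text
time: 5.05
ee_pos: [0.4832, 0.2999, 0.0128]
eef_rot: [0.858, 0.513, -0.0, -0.0]
ft_force: [-2.1, -0.0, 3.7]
width: 0.0138
grip_force: 25.0
```

Emit:
arm_command:
  xyz:
    - [0,0,0.01]
    - [0,0,0.03]
    - [0,0,0.06]
    - [0,-0.01,0.1]
    - [0,-0.03,0.13]
    - [0.005,-0.06,0.16]
    - [0.01,-0.1,0.18]
    - [0.015,-0.14,0.2]
    - [0.02,-0.18,0.207]
    - [0.025,-0.22,0.207]
    - [0.03,-0.26,0.207]
    - [0.034,-0.3,0.207]
    - [0.037,-0.34,0.207]
    - [0.037,-0.38,0.207]
    - [0.037,-0.41,0.207]
    - [0.037,-0.42,0.207]
    - [0.037,-0.42,0.207]
    - [0.037,-0.42,0.207]
    - [0.037,-0.42,0.207]
  rot:
    - [0,0,0]
    - [0,0,0]
    - [0,0,0]
    - [0,0,0]
    - [0,0,0.04]
    - [0,0,0.08]
    - [0,0,0.12]
    - [0,0,0.16]
    - [0,0,0.2]
    - [0,0,0.24]
    - [0,0,0.28]
    - [0,0,0.32]
    - [0,0,0.36]
    - [0,0,0.37]
    - [0,0,0.37]
    - [0,0,0.37]
    - [0,0,0.37]
    - [0,0,0.37]
    - [0,0,0.37]

```text
time: 6.63
ee_pos: [0.5205, -0.1185, 0.22]
eef_rot: [0.749, 0.663, 0.0, -0.0]
ft_force: [0.1, 0.1, -1.8]
width: 0.0141
grip_force: 25.0
```

```bash
python3 - <<'E'
from h import *
s=r.read_state();print(s['ee_pos'],s['eef_rot'],s['grip_force'],s['joint_positions'].round(2))
snap('wrist','w2.png'); find('wrist',['block','home','screw_near_claw','screw_far','claw_lip','plate','hole_near_stripe','hole_far','bolt_axis','grip'],n=2)
snap('scene','s2.png'); find('scene',['screw_near_claw','screw_far','claw_lip','bolt_axis','grip','home'],n=1)
E
```

```text
[ 0.52049348 -0.11853739  0.21995028] [ 7.48874551e-01  6.62711716e-01  2.80171165e-04 -9.34197792e-05] 24.99996805563569 [ 0.8   0.2  -0.74  1.67  0.14  1.32 -0.09]
wrist home 0.68 [ 0.6204 -0.0794  0.0181] [412 126]
wrist screw_near_claw 0.77 [ 0.6189 -0.113   0.0391] [418 161]
wrist screw_far 0.97 [ 0.6266 -0.0227  0.0397] [421  63]
wrist claw_lip 0.61 [ 0.6179 -0.1556  0.0326] [418 200]
wrist plate 0.64 [ 0.5183 -0.1172  0.2072] [315 236]
scene screw_near_claw 0.57 [ 0.6226 -0.1177  0.0365] [285 227]
scene screw_far 0.93 [ 0.6274 -0.0234  0.0373] [317 231]
scene claw_lip 0.59 [ 0.6136 -0.1551  0.0324] [273 224]
scene bolt_axis 0.96 [ 0.6113 -0.1951  0.0817] [259 211]
scene grip 0.66 [ 0.4587 -0.1955  0.0829] [270 175]
scene home 0.72 [ 0.6208 -0.0937  0.0013] [294 235]
```

View pics/w2.png

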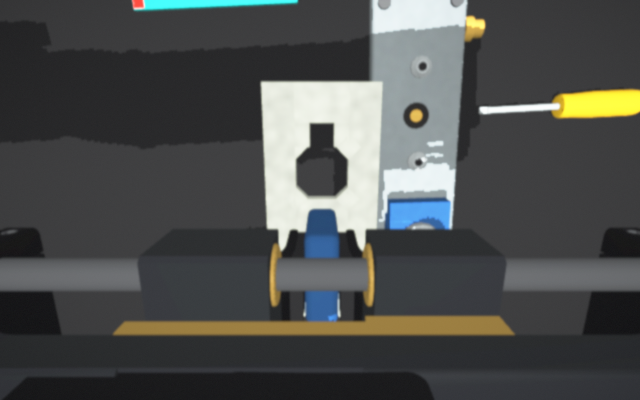

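The held plate shows its far edge at row 82 and a hole at (322,172). To its right are the block's screws at (422,66) and (418,161), and the blue claw at (418,213).

```bash
python3 - <<'E'
from h import *
im=cv2.imread('pics/w2.png').astype(int)
g=im.sum(2)/3
# plate edges: sub-pixel by gradient
def edge(row,lo,hi,sgn):
    d=np.diff(g[row-1:row+2].mean(0))*sgn; i=lo+np.argmax(d[lo:hi]);return i+.5+.5
L=[(edge(y,245,280,1),y+.5) for y in range(95,205,5)]
C=[(edge(y,370,395,-1),y+.5) for y in range(95,205,5)]
T=[]
for x in range(270,365,5):
    d=np.diff(g[:,x-1:x+2].mean(1)); i=70+np.argmax(d[70:95]);T.append((x+.5,i+1))
Rr=[(edge(y,448,475,-1),y+.5) for y in list(range(8,18,2))+list(range(42,150,6))]
def fit(P,z):
    p=ray('wrist',P,z)[:,:2]; v=cv2.fitLine(p.astype(np.float32),cv2.DIST_HUBER,0,.001,.001).ravel(); 
    if v[1]<0: v[:2]*=-1
    return v
zt=.2135
l,c,t,b=fit(L,zt),fit(C,zt),fit(T,zt),fit(Rr,.02)
for n,v in zip('left right far blockR'.split(),(l,c,t,b)): print(n,v.round(4),np.degrees(np.arctan2(v[1],v[0])).round(2))
print('hole far',ray('wrist',[(322,172)],zt)); print('screws',ray('wrist',[(422.5,66),(418,161.5)],.037),)
th=np.radians(83);n=np.array([np.sin(th),-np.cos(th)]);u=np.array([np.cos(th),np.sin(th)]);e=np.array([.5205,-.1185])
print('width',(c[2:]-l[2:])@n,'center off',((c[2:]+l[2:])/2-e)@n,'far end along',(t[2:]-e)@u)
cv2.imwrite('pics/c2.png',cv2.resize(cv2.imread('pics/w2.png')[0:240,350:490],(350,600),interpolation=cv2.INTER_CUBIC))
E
```

```text
left [ 0.1189  0.9929  0.5    -0.0648] 83.17
right [ 0.122   0.9925  0.5557 -0.0741] 82.99
far [-0.9923  0.1241  0.5327 -0.0405] 172.87
blockR [ 0.0903  0.9959  0.6714 -0.0374] 84.82
hole far [[ 0.52633581 -0.08253473  0.2135    ]]
screws [[ 0.62821166 -0.02611909  0.037     ]
 [ 0.61913307 -0.11532087  0.037     ]]
width 0.05638586494247192 center off 0.001317585076900206 far end along 0.07892947674370003
```

View pics/c2.png

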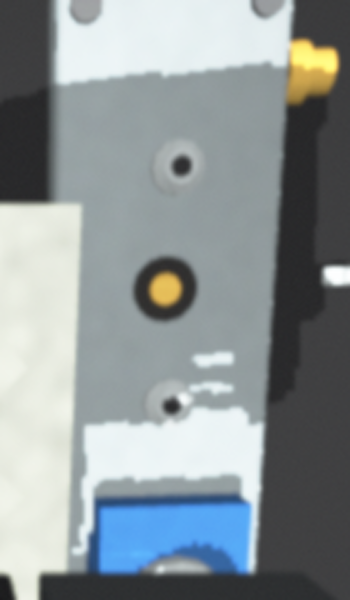

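Emit:
arm_command:
  xyz:
    - [0.03,0.02,0]
    - [0.06,0.04,0]
    - [0.085,0.055,0]
    - [0.102,0.059,-0.01]
    - [0.102,0.059,-0.04]
    - [0.102,0.059,-0.07]
    - [0.102,0.059,-0.1]
    - [0.102,0.059,-0.125]
    - [0.102,0.059,-0.14]
    - [0.102,0.059,-0.14]
    - [0.102,0.059,-0.14]
    - [0.102,0.059,-0.14]
  rot:
    - [0,0,0.028]
    - [0,0,0.028]
    - [0,0,0.028]
    - [0,0,0.028]
    - [0,0,0.028]
    - [0,0,0.028]
    - [0,0,0.028]
    - [0,0,0.028]
    - [0,0,0.028]
    - [0,0,0.028]
    - [0,0,0.028]
    - [0,0,0.028]

```text
time: 8.53
ee_pos: [0.6233, -0.0612, 0.0811]
eef_rot: [0.74, 0.672, 0.001, 0.001]
ft_force: [0.0, -0.4, -1.3]
width: 0.0138
grip_force: 25.0
```

```bash
python3 - <<'E'
from h import *
s=r.read_state();print(s['ee_pos'],s['eef_rot'])
im=snap('wrist','w3.png');print(r.camera_model('wrist')['T'].round(4))
find('wrist',['screw_far','hole_far','plate'],n=2)
snap('side','d3.png');snap('scene','s3.png')
a=cv2.resize(im[40:240,240:400,::-1],(480,600),interpolation=cv2.INTER_CUBIC)
cv2.imwrite('pics/c3.png',a)
E
```

```text
[ 0.62325091 -0.06120359  0.08108161] [7.40246997e-01 6.72334379e-01 7.17102442e-04 5.92566939e-04]
[[ 0.9953  0.0939  0.0217  0.6306]
 [-0.0963  0.9632  0.2508  0.0068]
 [ 0.0026 -0.2517  0.9678  0.2442]
 [ 0.      0.      0.      1.    ]]
wrist screw_far 0.89 [ 0.6261 -0.0219  0.0355] [318 158]
wrist hole_far 0.81 [0.4786 0.0835 0.0067] [63  5]
wrist plate 0.98 [4.438e-01 9.060e-02 3.000e-04] [12  1]
wrist plate 0.95 [ 0.6237 -0.0612  0.0674] [321 239]
```

View pics/c3.png

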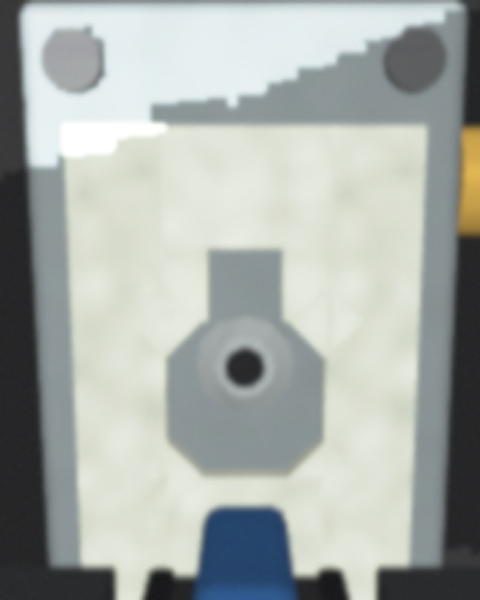

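```bash
python3 - <<'E'
from h import *
h=ray('wrist',[(321.8,172.3)],.0743)[0,:2];s=ray('wrist',[(321.4,160.7)],.037)[0,:2]
th=np.radians(84.6);u=np.array([np.cos(th),np.sin(th)]);n=np.array([u[1],-u[0]])
print(h,s,'u,n',(s-h)@u,(s-h)@n)
e=r.read_state()['ee_pos'][:2]
pe=ray('wrist',[(241+60/3,81),(241+425/3,81)],.0743)[:,:2]; be=ray('wrist',[(241+25/3,41.3),(240+462/3,41.3)],.02)[:,:2]
print('plate far end',pe,((pe-e)@u),'block far end',be,((be-e)@u))
# lateral: mid of edges at row 200 of image
g=cv2.imread('pics/w3.png').astype(int).sum(2)[200]; d=np.diff(g)
print([ (int(i),int(d[i])) for i in np.where(abs(d)>60)[0] if 240<i<400])
print(px('wrist',np.r_[0,0,0]+[*(e+.1*u),.02]))
E
```

```text
[ 0.62754815 -0.02360739] [ 0.62741516 -0.02331825] u,n 0.00027534535721104045 -0.0001596103927106783
plate far end [[0.60374236 0.02155826]
 [0.65959859 0.01615867]] [0.08077224 0.08065315] block far end [[0.59150303 0.04914929]
 [0.67693979 0.04090162]] [0.10708899 0.10691824]
[(253, 89), (254, 108), (264, 76), (265, 111), (376, -63), (377, -70), (387, -80), (388, -99)]
[319  54]
```

Emit:
arm_command:
  xyz:
    - [0,0,-0.008]
    - [0,0,-0.016]
    - [0,0,-0.024]
    - [0,0,-0.03]
    - [0,0,-0.035]
    - [0,0,-0.039]
    - [0,0,-0.042]
    - [0,0,-0.042]
    - [0,0,-0.042]
  rot:
    - [0,0,0]
    - [0,0,0]
    - [0,0,0]
    - [0,0,0]
    - [0,0,0]
    - [0,0,0]
    - [0,0,0]
    - [0,0,0]
    - [0,0,0]

```text
time: 9.58
ee_pos: [0.6224, -0.0612, 0.0377]
eef_rot: [0.74, 0.672, 0.0, -0.0]
ft_force: [-0.7, -0.6, -1.0]
width: 0.0138
grip_force: 25.0
```

Emit:
arm_command:
  xyz:
    - [0,0,-0.002]
    - [0,0,-0.004]
    - [0,0,-0.0055]
    - [0,0,-0.0055]
    - [0,0,-0.0055]
  rot:
    - [0,0,0]
    - [0,0,0]
    - [0,0,0]
    - [0,0,0]
    - [0,0,0]

```text
time: 10.0
ee_pos: [0.6226, -0.0614, 0.0328]
eef_rot: [0.74, 0.672, 0.0, 0.0]
ft_force: [-2.1, -0.5, 5.0]
width: 0.0136
grip_force: 25.0
```

Emit:
arm_command:
  xyz:
    - [-0.0003,-0.003,0.0005]
    - [-0.0006,-0.006,0.0005]
    - [-0.0009,-0.009,0.0005]
    - [-0.0012,-0.012,0.0005]
    - [-0.0014,-0.015,0.0005]
    - [-0.0016,-0.017,0.0005]
    - [-0.0016,-0.017,0.0005]
    - [-0.0016,-0.017,0.0005]
  rot:
    - [0,0,0]
    - [0,0,0]
    - [0,0,0]
    - [0,0,0]
    - [0,0,0]
    - [0,0,0]
    - [0,0,0]
    - [0,0,0]

```text
time: 10.67
ee_pos: [0.6209, -0.079, 0.0328]
eef_rot: [0.74, 0.672, -0.0, 0.0]
ft_force: [0.1, -1.0, 2.7]
width: 0.0135
grip_force: 25.0
```

Emit:
arm_command:
  xyz:
    - [-0.0001,-0.0015,0]
    - [-0.0003,-0.003,0]
    - [-0.0004,-0.0045,0]
    - [-0.0004,-0.0045,0]
    - [-0.0004,-0.0045,0]
  rot:
    - [0,0,0]
    - [0,0,0]
    - [0,0,0]
    - [0,0,0]
    - [0,0,0]

```text
time: 11.08
ee_pos: [0.6206, -0.0813, 0.0328]
eef_rot: [0.74, 0.673, 0.001, -0.0]
ft_force: [0.7, 5.5, 4.0]
width: 0.0141
grip_force: 25.0
```

Emit:
arm_command:
  xyz:
    - [0,0,0]
    - [0,0,0]
    - [0,0,0]
    - [0,0,0]
    - [0,0,0.01]
    - [0,0,0.04]
    - [0,0,0.08]
    - [0,0,0.12]
    - [0,0,0.15]
    - [0,0,0.15]
    - [0,0,0.15]
  rot:
    - [0,0,0]
    - [0,0,0]
    - [0,0,0]
    - [0,0,0]
    - [0,0,0]
    - [0,0,0]
    - [0,0,0]
    - [0,0,0]
    - [0,0,0]
    - [0,0,0]
    - [0,0,0]
  grip: 0.5

```text
time: 12.0
ee_pos: [0.6214, -0.0829, 0.1853]
eef_rot: [0.74, 0.672, 0.001, 0.002]
ft_force: [-1.1, -0.9, -0.5]
width: 0.0439
grip_force: 0.0
```

```bash
python3 - <<'E'
from h import *
s=r.read_state();print(s['ee_pos'],s['joint_positions'].round(2))
im=snap('wrist','w4.png')
find('wrist',['plate','screw_far','screw_near_claw','hole_far','hole_near_stripe','bolt_axis','grip'],n=1)
for c in ['scene','side']:
    snap(c,c+'4.png');find(c,['plate','bolt_axis','grip'],n=2)
E
```

```text
[ 0.62138949 -0.0828818   0.18530787] [ 0.61  0.45 -0.74  1.48  0.31  1.32 -0.25]
wrist plate 0.87 [ 0.4414  0.0906 -0.0012] [105   8]
wrist screw_far 0.95 [ 0.6234 -0.019   0.0337] [318 114]
wrist screw_near_claw 0.85 [ 0.6174 -0.1105  0.0325] [321 214]
wrist hole_far 0.9 [ 0.6213 -0.0448  0.0219] [319 143]
wrist hole_near_stripe 0.82 [0.3845 0.0903 0.006 ] [37 14]
wrist bolt_axis 0.68 [ 0.6113 -0.1906  0.0773] [323 318]
wrist grip 0.34 [ 0.6186 -0.1376  0.0227] [325 238]
scene plate 0.96 [0.2975 0.3279 0.0011] [430 174]
scene plate 0.62 [0.4376 0.086  0.005 ] [358 196]
scene bolt_axis 0.93 [ 0.6129 -0.1952  0.0869] [258 210]
scene grip 0.51 [ 0.4585 -0.1984  0.083 ] [269 175]
side plate 0.85 [0.2945 0.3261 0.0014] [393 325]
side plate 0.85 [ 0.4397  0.0887 -0.0067] [347 250]
side bolt_axis 0.8 [ 0.6111 -0.186   0.0818] [303 164]
side bolt_axis 0.3 [ 0.6182 -0.1332  0.0271] [299 186]
side grip 0.58 [ 0.4555 -0.1966  0.0805] [349 166]
```

View pics/w4.png

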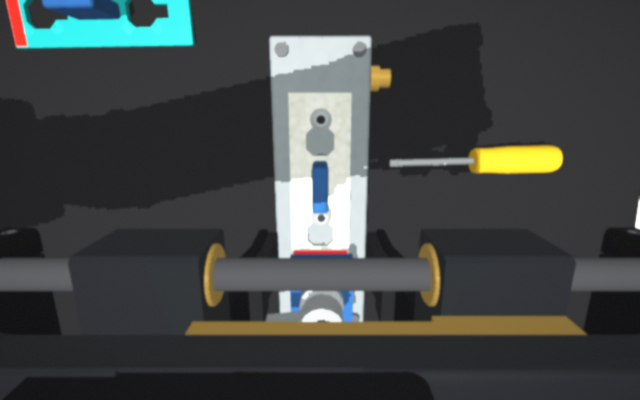

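The plate is home: each screw now sits in its slot, e.g. screw (321,119) against hole (320,140), and the red stripe is under the claw at (320,252). Next is the wrench. I'll put the closed fingers on the -y side of the grip and push towards +y, which is clockwise.

Emit:
arm_command:
  xyz:
    - [-0.03,-0.03,0.01]
    - [-0.06,-0.06,0.015]
    - [-0.09,-0.09,0.015]
    - [-0.12,-0.12,0.015]
    - [-0.15,-0.145,0.015]
    - [-0.164,-0.158,0.015]
    - [-0.164,-0.158,0]
    - [-0.164,-0.158,-0.03]
    - [-0.164,-0.158,-0.06]
    - [-0.164,-0.158,-0.09]
    - [-0.164,-0.158,-0.11]
    - [-0.164,-0.158,-0.117]
    - [-0.164,-0.158,-0.117]
  rot:
    - [0,0,0.03]
    - [0,0,0.06]
    - [0,0,0.09]
    - [0,0,0.12]
    - [0,0,0.13]
    - [0,0,0.13]
    - [0,0,0.13]
    - [0,0,0.13]
    - [0,0,0.13]
    - [0,0,0.13]
    - [0,0,0.13]
    - [0,0,0.13]
    - [0,0,0.13]
  grip: 0

```text
time: 13.88
ee_pos: [0.4555, -0.2402, 0.0644]
eef_rot: [0.695, 0.719, -0.0, -0.001]
ft_force: [-0.1, -0.0, -0.1]
width: 0.0002
grip_force: 0.0
```

```bash
python3 - <<'E'
from h import *
s=r.read_state();print(s['ee_pos'],s['eef_rot'],s['width'],s['ft_force'])
# plate check from w-picture earlier replaced by fixed cameras
snap('scene','s5.png');snap('side','d5.png')
find('scene',['plate','bolt_axis','grip','hole_far','hole_near_stripe'],n=4);find('side',['grip','bolt_axis'],n=1)
# arc plan: bolt, grip angle 182deg, tool offset 20.5mm behind, along cw
b=np.array([.611,-.193])
for a in np.arange(0,1.31,.1):
    p=np.radians(181.9)-a; t=np.array([np.sin(p),-np.cos(p)]); q=b+.155*np.array([np.cos(p),np.sin(p)])-.021*t
    print(round(a,2),(q-s['ee_pos'][:2]).round(4))
E
```

```text
[ 0.45553503 -0.24023675  0.0644096 ] [ 6.94921572e-01  7.19084237e-01 -8.67554773e-05 -1.36443989e-03] 0.0001535341533135803 [-0.07056992 -0.04783937 -0.13831731]
scene plate 0.96 [ 0.6216 -0.0801  0.0234] [298 230]
scene plate 0.82 [0.4379 0.0869 0.0014] [358 196]
scene plate 0.63 [0.2969 0.3253 0.0005] [429 173]
scene bolt_axis 0.58 [ 0.6114 -0.197   0.0876] [258 210]
scene bolt_axis 0.57 [ 0.6174 -0.1564  0.0319] [273 225]
scene grip 0.59 [ 0.4571 -0.1985  0.0851] [269 174]
scene grip 0.28 [ 0.6604 -0.405  -0.0052] [190 236]
scene hole_far 0.94 [0.3302 0.3373 0.0079] [434 179]
scene hole_far 0.79 [ 0.6223 -0.0471  0.0271] [309 231]
scene hole_far 0.7 [0.4758 0.0855 0.0106] [357 203]
scene hole_near_stripe 0.91 [0.3893 0.0876 0.0091] [359 184]
scene hole_near_stripe 0.86 [0.2451 0.3012 0.0112] [422 161]
scene hole_near_stripe 0.44 [ 0.6192 -0.0815  0.0224] [298 230]
side grip 0.83 [ 0.4575 -0.1967  0.0831] [348 165]
side bolt_axis 0.8 [ 0.6124 -0.1854  0.0815] [303 164]
0.0 [0.0012 0.0211]
0.1 [-0.0006  0.0366]
0.2 [-0.0009  0.0523]
0.3 [0.0004 0.0679]
0.4 [0.0032 0.0832]
0.5 [0.0076 0.0982]
0.6 [0.0134 0.1128]
0.7 [0.0207 0.1266]
0.8 [0.0293 0.1397]
0.9 [0.0391 0.1518]
1.0 [0.0502 0.1629]
1.1 [0.0622 0.1728]
1.2 [0.0752 0.1815]
1.3 [0.089  0.1888]
```

Emit:
arm_command:
  xyz:
    - [0.001,0.01,0.003]
    - [0.001,0.02,0.003]
    - [0,0.029,0.003]
    - [-0.0006,0.037,0.003]
    - [-0.0008,0.045,0.003]
    - [-0.0009,0.052,0.003]
    - [0,0.06,0.003]
    - [0,0.064,0.003]
    - [0,0.064,0.003]
    - [0,0.064,0.003]
  rot:
    - [0,0,0]
    - [0,0,0]
    - [0,0,-0.05]
    - [0,0,-0.1]
    - [0,0,-0.15]
    - [0,0,-0.2]
    - [0,0,-0.25]
    - [0,0,-0.28]
    - [0,0,-0.28]
    - [0,0,-0.28]

```text
time: 15.17
ee_pos: [0.4565, -0.1759, 0.0688]
eef_rot: [0.788, 0.616, 0.0, 0.0]
ft_force: [0.6, -0.3, 0.0]
width: 0.0003
grip_force: 0.0
```

Emit:
arm_command:
  xyz:
    - [0.001,0.005,0]
    - [0.0015,0.01,0]
    - [0.0023,0.015,0]
    - [0.0023,0.015,0]
  rot:
    - [0,0,-0.03]
    - [0,0,-0.06]
    - [0,0,-0.1]
    - [0,0,-0.1]

```text
time: 15.5
ee_pos: [0.4588, -0.1611, 0.0687]
eef_rot: [0.818, 0.575, 0.0, 0.0]
ft_force: [-0.3, 0.2, 0.1]
width: 0.0006
grip_force: 0.0
```

Emit:
arm_command:
  xyz:
    - [0.001,0.005,0]
    - [0.003,0.01,0]
    - [0.004,0.015,0]
    - [0.004,0.015,0]
  rot:
    - [0,0,-0.03]
    - [0,0,-0.06]
    - [0,0,-0.1]
    - [0,0,-0.1]

```text
time: 15.83
ee_pos: [0.4628, -0.1462, 0.0687]
eef_rot: [0.846, 0.534, 0.0, -0.0]
ft_force: [1.4, 0.2, -0.4]
width: 0.0005
grip_force: 0.0
```

```bash
python3 - <<'E'
from h import *
snap('scene','s6.png');snap('side','d6.png')
find('scene',['grip','bolt_axis'],n=2);find('side',['grip'],n=2)
print(r.read_state()['ft_force'])
E
```

```text
scene grip 0.68 [ 0.6232 -0.0248  0.0378] [316 230]
scene grip 0.56 [ 0.4725 -0.1226  0.0812] [292 181]
scene bolt_axis 0.74 [ 0.6117 -0.1979  0.0851] [257 210]
side grip 0.76 [ 0.4697 -0.1269  0.083 ] [343 180]
[-0.10285073  0.14305835  0.13029966]
```

Emit:
arm_command:
  xyz:
    - [0.002,0.005,0]
    - [0.004,0.01,0]
    - [0.0056,0.0146,0]
    - [0.0056,0.0146,0]
  rot:
    - [0,0,-0.03]
    - [0,0,-0.06]
    - [0,0,-0.1]
    - [0,0,-0.1]

```text
time: 16.42
ee_pos: [0.4684, -0.1318, 0.0686]
eef_rot: [0.872, 0.49, 0.0, -0.0]
ft_force: [0.1, 0.9, -0.3]
width: 0.0004
grip_force: 0.0
```

Emit:
arm_command:
  xyz:
    - [0.002,0.005,0]
    - [0.004,0.009,0]
    - [0.007,0.014,0]
    - [0.007,0.014,0]
  rot:
    - [0,0,-0.03]
    - [0,0,-0.06]
    - [0,0,-0.1]
    - [0,0,-0.1]

```text
time: 16.75
ee_pos: [0.4735, -0.1201, 0.0683]
eef_rot: [0.895, 0.445, -0.002, 0.0]
ft_force: [-9.8, -9.3, 6.1]
width: 0.0004
grip_force: 6.5
```

Emit:
arm_command:
  xyz:
    - [0.002,0.003,0]
    - [0.005,0.0065,0]
    - [0.005,0.0065,0]
  rot:
    - [0,0,-0.03]
    - [0,0,-0.06]
    - [0,0,-0.06]

```text
time: 17.0
ee_pos: [0.4774, -0.1139, 0.0679]
eef_rot: [0.908, 0.418, -0.003, -0.0]
ft_force: [-13.3, -7.9, 5.7]
width: 0.0005
grip_force: 7.3
```

```bash
python3 - <<'E'
from h import *
im=snap('scene','s7.png');d=snap('side','d7.png');find('scene',['grip','bolt_axis'],n=2);find('side',['grip'],n=2)
s=r.read_state();print(s['ee_pos'],s['ft_force'])
b=np.array([.611,-.193])
for z,c,i in ((.094,'scene',im),(.094,'side',d)):
    i=i.astype(int);m=(i[...,0]>90)&(i[...,1]<.45*i[...,0])&(i[...,2]<.45*i[...,0])
    u,v=px(c,[.48,-.1,.081]); k=np.zeros_like(m);k[v-30:v+30,u-35:u+35]=1
    R=rect(c,m&k,.088);print(c,R)
a=np.hstack([cv2.resize(im[130:260,230:340],(440,520)),cv2.resize(d[130:230,270:360],(360,400)).repeat(1,0)[:400] if 0 else cv2.resize(d[130:260,270:360],(360,520))])
cv2.imwrite('pics/c7.png',a[:,:,::-1])
E
```

```text
scene grip 0.84 [ 0.4947 -0.0981  0.0825] [298 186]
scene bolt_axis 0.73 [ 0.6115 -0.1961  0.0846] [258 211]
side grip 0.63 [ 0.4897 -0.0946  0.0814] [336 187]
side grip 0.6 [7.357e-01 2.633e-01 4.000e-04] [242 290]
[ 0.47697578 -0.11451742  0.06788815] [-12.65594611  -7.94690356   7.82986999]
scene (((495.907958984375, -96.8357925415039), (37.360076904296875, 106.11906433105469), 48.30485153198242), array([285, 175,  28,  22, 254], dtype=int32))
side (((492.805419921875, -90.90042114257812), (32.0703239440918, 92.896484375), 48.802459716796875), array([325, 177,  22,  21, 197], dtype=int32))
```

View pics/c7.png

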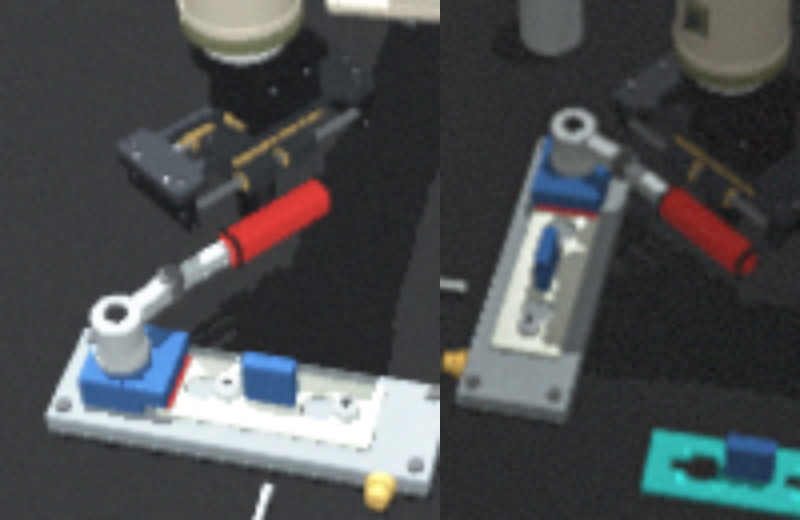

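Both views show the handle slightly bent at its hinge, at scene crop (172,272). I'll measure the fold from the hinge and grip pixels.

```bash
python3 - <<'E'
from h import *
def fold(c,b,h,g1,g2,z):
    P=[ray(c,[p],z)[0,:2] for p in (b,h,g1,g2)]
    A=lambda v:np.degrees(np.arctan2(v[1],v[0]))
    B=np.array([.611,-.1925])
    g=(P[2]+P[3])/2
    print(c,[p.round(4) for p in P],'hinge r',np.linalg.norm(P[1]-B)*1e3,'grip r',np.linalg.norm(g-P[1])*1e3,'inner',A(P[1]-B),'outer',A(g-P[1]),'gripaxis',A(P[3]-P[2]),'fold',np.radians(A(P[1]-B)-A(g-P[1])))
S=lambda x,y:(230+x/4,130+y/4); D=lambda x,y:(270+(x-440)/4,130+y/4)
fold('scene',S(118,318),S(174,276),S(232,248),S(318,202),.081)
fold('side',D(573,125),D(626,163),D(672,206),D(744,258),.081)
E
```

```text
scene [array([ 0.6037, -0.1943]), array([ 0.557 , -0.1626]), array([ 0.5228, -0.125 ]), array([ 0.4648, -0.0675])] hinge r 61.6936850007452 grip r 91.65354585256655 inner 150.98377107394342 outer 133.6320075060813 gripaxis 135.27474549474638 fold 0.30284540528679255
side [array([ 0.612 , -0.2002]), array([ 0.562 , -0.1606]), array([ 0.519 , -0.1163]), array([ 0.4562, -0.0665])] hinge r 58.45834991212384 grip r 101.60902471183462 inner 146.9575840483488 outer 137.0783837026579 gripaxis 141.58041460614234 fold 0.17242457349646803
```

Emit:
arm_command:
  xyz:
    - [0.0015,0.0018,0]
    - [0.003,0.0035,0]
    - [0.003,0.0035,0]
  rot:
    - [0,0,0]
    - [0,0,0]
    - [0,0,0]

```text
time: 17.5
ee_pos: [0.4799, -0.1106, 0.0678]
eef_rot: [0.908, 0.419, -0.004, -0.0]
ft_force: [-15.2, -6.6, 8.0]
width: 0.0009
grip_force: 7.7
```

```bash
python3 - <<'E'
from h import *
im=snap('scene','s8.png');d=snap('side','d8.png');find('scene',['grip','bolt_axis'],n=2);find('side',['grip'],n=1)
s=r.read_state();print(s['ee_pos'],s['eef_rot'],s['ft_force'])
for c,i in (('scene',im),('side',d)):
    i=i.astype(int);m=(i[...,0]>90)&(i[...,1]<.45*i[...,0])&(i[...,2]<.45*i[...,0])
    u,v=px(c,[.49,-.09,.081]); k=np.zeros_like(m);k[v-30:v+30,u-35:u+35]=1
    y,x=np.nonzero(m&k); P=ray(c,np.c_[x,y]+.5,.085)[:,:2]; print(c,P.mean(0).round(4),cv2.fitLine(P.astype(np.float32),cv2.DIST_L2,0,.001,.001).ravel().round(3))
E
```

```text
scene grip 0.77 [ 0.4954 -0.0921  0.0821] [300 186]
scene bolt_axis 0.71 [ 0.6114 -0.1967  0.0878] [258 210]
scene bolt_axis 0.36 [ 0.6225 -0.0817  0.0227] [297 231]
side grip 0.6 [ 0.493  -0.09    0.0818] [335 188]
[ 0.47963233 -0.11088624  0.06781489] [ 9.08061182e-01  4.18819801e-01 -3.82877423e-03 -4.51742447e-04] [-14.67821044  -7.04388921   8.60083078]
scene [ 0.4957 -0.0902] [ 0.754 -0.657  0.496 -0.09 ]
side [ 0.4925 -0.0867] [ 0.709 -0.705  0.492 -0.087]
```

Emit:
arm_command:
  xyz:
    - [-0.005,-0.006,0]
    - [-0.01,-0.012,0]
    - [-0.015,-0.018,0]
    - [-0.02,-0.024,0]
    - [-0.025,-0.03,0]
    - [-0.03,-0.036,0]
    - [-0.03,-0.036,0]
    - [-0.03,-0.036,0]
  rot:
    - [0,0,0]
    - [0,0,0]
    - [0,0,0]
    - [0,0,0]
    - [0,0,0]
    - [0,0,0]
    - [0,0,0]
    - [0,0,0]

```text
time: 18.42
ee_pos: [0.4532, -0.1444, 0.0687]
eef_rot: [0.908, 0.419, 0.0, 0.0]
ft_force: [-0.0, 0.0, 0.5]
width: 0.0006
grip_force: 0.0
```

```bash
python3 - <<'E'
from h import *
im=snap('scene','s9.png');d=snap('side','d9.png');find('scene',['grip','bolt_axis','plate'],n=2);find('side',['grip'],n=1)
s=r.read_state();print(s['ee_pos'],s['eef_rot'],s['ft_force'])
for c,i in (('scene',im),('side',d)):
    i=i.astype(int);m=(i[...,0]>90)&(i[...,1]<.45*i[...,0])&(i[...,2]<.45*i[...,0])
    u,v=px(c,[.485,-.1,.081]); k=np.zeros_like(m);k[v-30:v+30,u-35:u+35]=1
    y,x=np.nonzero(m&k); P=ray(c,np.c_[x,y]+.5,.085)[:,:2]; print(c,P.mean(0).round(4),cv2.fitLine(P.astype(np.float32),cv2.DIST_L2,0,.001,.001).ravel().round(3))
a=np.hstack([cv2.resize(im[130:260,230:340],(440,520)),cv2.resize(d[130:260,270:360],(360,520))])
cv2.imwrite('pics/c9.png',a[:,:,::-1])
E
```

```text
scene grip 0.9 [ 0.485  -0.1069  0.084 ] [296 183]
scene grip 0.57 [ 0.7723 -0.0792 -0.0012] [290 278]
scene bolt_axis 0.95 [ 0.6125 -0.1953  0.0825] [258 211]
scene bolt_axis 0.44 [ 0.6255 -0.0221  0.0351] [317 231]
scene plate 0.83 [0.2959 0.3258 0.0016] [430 173]
scene plate 0.69 [0.4365 0.0849 0.0006] [357 196]
side grip 0.64 [ 0.6266 -0.0824  0.0194] [295 199]
[ 0.45350936 -0.14380243  0.06865559] [ 9.07809249e-01  4.19383302e-01  1.08838329e-04 -4.40806350e-05] [-0.29659031 -0.29360454  0.24086385]
scene [ 0.4826 -0.1053] [ 0.873 -0.489  0.483 -0.105]
side [ 0.4801 -0.1009] [ 0.829 -0.559  0.48  -0.101]
```

View pics/c9.png

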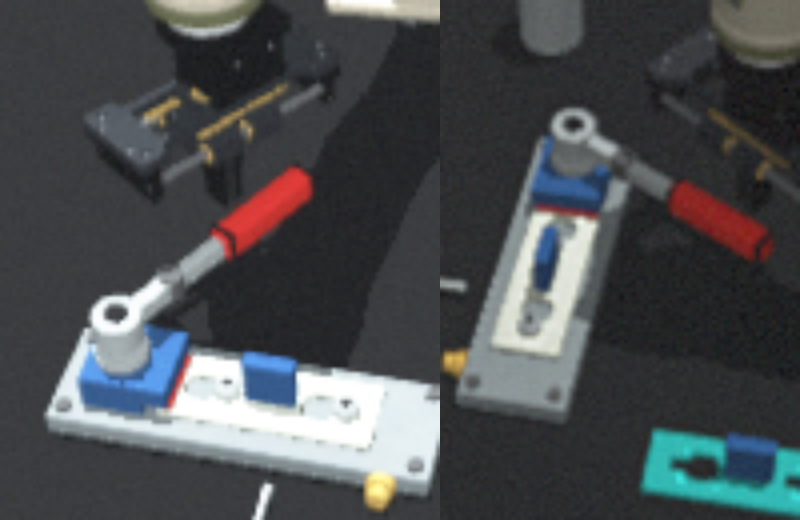

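The handle is straight again. Its axis turned back by about 0.2 rad, so it did break over without reaching the dead stop. I'll lift clear and hand in.

Emit:
arm_command:
  xyz:
    - [-0.005,-0.01,0.02]
    - [-0.005,-0.01,0.05]
    - [-0.005,-0.01,0.09]
    - [-0.005,-0.01,0.13]
    - [-0.005,-0.01,0.15]
    - [-0.005,-0.01,0.15]
    - [-0.005,-0.01,0.15]
  rot:
    - [0,0,0]
    - [0,0,0]
    - [0,0,0]
    - [0,0,0]
    - [0,0,0]
    - [0,0,0]
    - [0,0,0]

```text
time: 19.3
ee_pos: [0.449, -0.1542, 0.2197]
eef_rot: [0.908, 0.419, 0.001, 0.001]
ft_force: [-0.6, -0.2, -1.4]
width: 0.0005
grip_force: 0.0
```

```bash
python3 - <<'E'
from h import *
s=r.read_state();print(s['ee_pos'],s['ft_force'],s['time'])
print(r.close_job())
E
```

```text
[ 0.44899446 -0.15424807  0.21972296] [-0.56709243 -0.15180375 -1.38897321] 19.3
the job is handed in; nothing more can be done
None
```

I handed the job in at 19.3 s; no verdict came back. By my camera measurements, the white plate is home under the claw and released, and the wrench broke over at about 0.2 rad (dead stop counts from 0.31) and sprang straight. The jar, vessel and screwdriver were not touched.

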